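# Transfer the pocket books to the delivery rack in order

## Task

Move the row of four pocket books from the plain rack to the delivery rack, keeping their order: each book goes into the bay whose coloured liner matches its cover, and ends standing upright and square in the middle of its bay. Lower each book onto its liner rather than dropping it, and do not tip any book over. Leave the tape roll and the black book where they lie.

Things in the scene. Friction and masses are not known exactly. Their poses are not given: they have to be found in the camera images.
- book_red: red hardback (cover and page edges red), loose, about 0.25 kg, upright: 88 mm deep, 28 thick, 130 tall. Origin: centre of underside; x along the depth (spine at +x), y across the thickness, z up. Starts in the plain white-based rack to the right (-y) of the delivery rack, underside 6 mm above the table; neighbours 58 mm apart centre to centre along y. That rack is built like the delivery rack.
- book_yellow: yellow hardback (cover and page edges yellow), loose, about 0.25 kg, upright: 88 mm deep, 28 thick, 130 tall. Origin: centre of underside; x along the depth (spine at +x), y across the thickness, z up. Starts in the plain white-based rack to the right (-y) of the delivery rack, underside 6 mm above the table; neighbours 58 mm apart centre to centre along y. That rack is built like the delivery rack.
- book_green: green hardback (cover and page edges green), loose, about 0.25 kg, upright: 88 mm deep, 28 thick, 130 tall. Origin: centre of underside; x along the depth (spine at +x), y across the thickness, z up. Starts in the plain white-based rack to the right (-y) of the delivery rack, underside 6 mm above the table; neighbours 58 mm apart centre to centre along y. That rack is built like the delivery rack.
- book_blue: blue hardback (cover and page edges blue), loose, about 0.25 kg, upright: 88 mm deep, 28 thick, 130 tall. Origin: centre of underside; x along the depth (spine at +x), y across the thickness, z up. Starts in the plain white-based rack to the right (-y) of the delivery rack, underside 6 mm above the table; neighbours 58 mm apart centre to centre along y. That rack is built like the delivery rack.
- liner_red: red plastic liner, fixed, 150 x 46 x 2 mm, the floor of one bay of the dark-based delivery rack. Origin: centre of its underside, 6 mm above the table (a book stands 2 mm above it); x along the bay, y along the row, z up. Bays are 58 mm apart; between them and at both ends stand wire hoops (5 mm wire, 89 mm along x, tops 67 mm above the table), 53 mm clear. Liner order varies.
- liner_yellow: yellow plastic liner, fixed, 150 x 46 x 2 mm, the floor of one bay of the dark-based delivery rack. Origin: centre of its underside, 6 mm above the table (a book stands 2 mm above it); x along the bay, y along the row, z up. Bays are 58 mm apart; between them and at both ends stand wire hoops (5 mm wire, 89 mm along x, tops 67 mm above the table), 53 mm clear. Liner order varies.
- liner_green: green plastic liner, fixed, 150 x 46 x 2 mm, the floor of one bay of the dark-based delivery rack. Origin: centre of its underside, 6 mm above the table (a book stands 2 mm above it); x along the bay, y along the row, z up. Bays are 58 mm apart; between them and at both ends stand wire hoops (5 mm wire, 89 mm along x, tops 67 mm above the table), 53 mm clear. Liner order varies.
- liner_blue: blue plastic liner, fixed, 150 x 46 x 2 mm, the floor of one bay of the dark-based delivery rack. Origin: centre of its underside, 6 mm above the table (a book stands 2 mm above it); x along the bay, y along the row, z up. Bays are 58 mm apart; between them and at both ends stand wire hoops (5 mm wire, 89 mm along x, tops 67 mm above the table), 53 mm clear. Liner order varies.
- tape_roll: bystander: loose roll of tan packing tape lying flat, 96 mm across, 45 mm high; origin at the centre of its underside.
- dark_book: bystander: loose black pocket book lying flat, 88 x 130 mm, 28 mm high; origin at the centre of its underside.

How it is judged (in metres and radians):
At the end, for the whole second after the job is handed in: Each of the four books stands on the liner of its own colour, its centre within 15 mm of the bay's centre, underside on the liner (within 5 mm), upright within 0.1 rad, square to the bay within 0.2 rad, released and at rest (horizontal distance between book_red and liner_red below 0.015 m and z of book_red in the frame of liner_red between -0.002 and 0.007 m and angle between each of book_red, book_yellow, book_green, book_blue's own z axis and vertical below 0.1 rad and angle between the x axis of book_red and the x axis of liner_red, either way round below 0.2 rad and linear speed of each of book_red, book_yellow, book_green, book_blue below 0.02 m/s and angular speed of each of book_red, book_yellow, book_green, book_blue below 0.1 rad/s and horizontal distance between book_yellow and liner_yellow below 0.015 m and z of book_yellow in the frame of liner_yellow between -0.002 and 0.007 m and angle between the x axis of book_yellow and the x axis of liner_yellow, either way round below 0.2 rad and horizontal distance between book_green and liner_green below 0.015 m and z of book_green in the frame of liner_green between -0.002 and 0.007 m and angle between the x axis of book_green and the x axis of liner_green, either way round below 0.2 rad and horizontal distance between book_blue and liner_blue below 0.015 m and z of book_blue in the frame of liner_blue between -0.002 and 0.007 m and angle between the x axis of book_blue and the x axis of liner_blue, either way round below 0.2 rad); the robot touches nothing.
It fails at once if a book is tipped over (leans more than 35 degrees) (angle between any of book_red, book_yellow, book_green, book_blue's own z axis and vertical above 0.61 rad).
It fails at once if a book is dropped into its bay (arrives at the liner at more than 0.65 m/s, a fall of over 25 mm) ((horizontal distance between book_red and liner_red below 0.03 m and z of book_red in the frame of liner_red below 0.025 m and linear speed of book_red above 0.65 m/s) or (horizontal distance between book_yellow and liner_yellow below 0.03 m and z of book_yellow in the frame of liner_yellow below 0.025 m and linear speed of book_yellow above 0.65 m/s) or (horizontal distance between book_green and liner_green below 0.03 m and z of book_green in the frame of liner_green below 0.025 m and linear speed of book_green above 0.65 m/s) or (horizontal distance between book_blue and liner_blue below 0.03 m and z of book_blue in the frame of liner_blue below 0.025 m and linear speed of book_blue above 0.65 m/s)).
It fails at once if the tape roll or the dark book is moved by more than 20 mm (distance of any of tape_roll, dark_book from where it was at the start of the episode above 0.02 m).
It also fails if it takes over 112 s, if anything falls off the work surface, if the arm or the gripper's body presses on something with over 40 N, if the wrist force passes 120 N, or if a joint passes its speed limit or range.

## Robot

A 7-joint arm with a two-finger parallel gripper is mounted at the origin on the work surface. World frame = base frame: x ahead of the robot, y to its left, z up, the work surface at z = 0. Lengths are in m, angles in degrees, forces in N, time in s.
With the tool pointing down it reaches from about 0.4 to 0.9 m from the base axis. Payload 5.6 kg.
Tool frame: the origin (TCP) lies on the centre line of the jaws, within the pads' length; the fingertips stand 8 mm ahead of it and the grasp point (between the pads) lies 11 mm behind it; z points along the fingers, x is the direction in which the jaws open and shut, and the axes are right-handed (so a half turn about z gives the same grasp; the last joint's range is limited). The gripper opens to 92 mm and grips with 3 to 60 N. Pads are 20 mm wide; open, the fingers measure 128 mm over their backs; the gripper's body (75 mm by 189 mm) begins 69 mm behind the grasp point.
Start: joints at [65.432, 26.786, -0.665, 91.828, 0.344, 61.387, -3.226], TCP at [0.245, -0.602, 0.223] pointing down, gripper open.
Joint ranges: [-144.91, 144.91], [-17.63, 115.5], [-89.93, 88.59], [15.96, 139.68], [-74.01, 254.01], [8.47, 105.57], [-167.45, 167.45]. Speed limits (degrees/s): [147.25, 147.25, 180, 180, 180, 180, 180].

## Interface

Orientations are given as [roll, pitch, yaw] about the fixed x, y, z axes, in that order (R = Rz(yaw) Ry(pitch) Rx(roll)).
In Python, from workcell import bot gives the robot as it stands.
- The arm moves only by the tool apply_moves, never from a script. Its argument "series" is one flat list of numbers, 7 for each row, row after row: the shift along the tool's x, y, z in mm, then the turn, a rotation vector about the tool's x, y, z in rad, then the opening, from -1 (shut) to 1 (fully open). In form: [dx, dy, dz, wx, wy, wz, jaw, dx, dy, dz, wx, wy, wz, jaw, ...]. A call has exactly 10 rows; each row is the pose to reach, as a shift and turn from the pose measured when the call began, along the tool's axes at that moment; what a row does not reach only later rows make up. A row lasts 1/8 s, in which the tool goes at most 62.5 mm and 10.7 degrees, less where a joint would pass 70% of its speed; a pose out of reach is approached as far as the arm can. A call with a gripper value outside its range is refused whole. The fingers move at their own pace and stop on an object; "squeeze" is the grip in N (left out, the last holds). Time passes only in rows, so rows that repeat a pose let the fingers close, or fill a call up. It gives the time, the measured TCP pose, the force and the opening at its end, in the units of the state.
- bot.get_state(): the state, without advancing time (a new reading comes with each control period).
- bot.get_image(name): name is "side" or "top" or "wrist"; returns a dict with "image" (420x560x3 uint8, red, green, blue), "K" (3x3 intrinsics, pixels), "k1" (the pictures are not rectified: a ray, as slopes to the right and down, at radius r is drawn at 1 + k1 r^2 times it, then the intrinsics apply), "position" and "orientation" of the camera in the world. Camera axes: x right, y down, z forward; pixel columns grow to the right and rows downward; lengths in m; the calibration is good to about 2 mm. A picture is of the moment at which its call begins. There is no depth.
- bot.job_done(): hands the job in, once; it reports no verdict.
The state is a dict: "clock": time; "joints": joint angles; "joint_vel": joint speeds; "joint_torque": joint torques, N m; "tool_pos": TCP position; "orientation": TCP orientation; "ft_force": force on the tool from outside, world axes, zero at the start; "ft_torque": the same for the moment, N m; "opening": finger opening in m.
Only numpy, scipy, OpenCV 4.12 (cv2) and the standard library are available. Lean on these libraries where they do the work, as an engineer would, in place of code of your own. Each camera call takes 0.05 s, during which the arm holds its last target.

## Working session

There is one attempt and no reset: what is moved stays moved. The work goes in short steps, Python scripts to look and compute and a tool call to move; the robot and the scene stay as the last step left them, time stands still between calls to the robot, and variables do not carry over. Pictures are saved under pics/ and viewed, and the job is handed in when it is done.

Besides the shell and the picture viewer there is one more tool, called after "Call:" as a command line: name --argument value ..., lists and objects as JSON in quotes. apply_moves: Moves the arm, as the interface text tells. Its arguments: {"type":"object","properties":{"series":{"type":"array","items":{"type":"number"}},"squeeze":{"type":"number"}},"required":["series"]}

```bash
ls; mkdir -p pics; python3 - <<'E'
from workcell import bot
import cv2
print(bot.get_state())
for n in ["side","top","wrist"]:
    d=bot.get_image(n)
    cv2.imwrite(f"pics/{n}0.png",d["image"][:,:,::-1]); print(n,d["K"],d["k1"],d["position"],d["orientation"])
E
```

```text
pics
{'clock': 0.0, 'joints': array([65.43308224, 26.83748049, -0.6646926 , 91.88058389,  0.3457344 ,
       61.386876  , -3.22777769]), 'joint_vel': array([-0.00807704, -0.02533195, -0.0365197 ,  0.00564405,  0.01980604,
        0.01541649,  0.14755611]), 'joint_torque': array([ 2.93243284e-04, -5.20570135e+01, -1.24090715e-02, -2.43748069e+01,
       -5.66402043e-02,  1.73543481e-02,  1.43600978e-04]), 'tool_pos': array([ 0.2442894 , -0.60172956,  0.22162602]), 'orientation': array([ 1.79991073e+02,  1.02616906e-01, -6.79016499e+01]), 'ft_force': array([0.08769739, 0.18967283, 0.02856834]), 'ft_torque': array([-0.02871113, -0.02528966,  0.03353041]), 'opening': 0.0921266750258096}
side [[445.6040502    0.         280.0670225 ]
 [  0.         445.6040502  203.80875068]
 [  0.           0.           1.        ]] 0.022783690897752642 [ 0.31605452 -0.50141303  0.73643263] [-134.50946836    0.65528346  -29.14366106]
top [[483.80694632   0.         268.66555909]
 [  0.         483.80694632 210.07656061]
 [  0.           0.           1.        ]] -0.034533169193088145 [0.40957898 0.10686204 1.20538115] [-168.27901998    0.28473491  -88.15319487]
wrist [[315.23420734   0.         276.75201966]
 [  0.         315.23420734 210.29076662]
 [  0.           0.           1.        ]] 0.011274770831392066 [ 0.31274044 -0.57486781  0.38428114] [ 1.64903386e+02  8.72899444e-02 -6.78663092e+01]
```

View pics/side0.png

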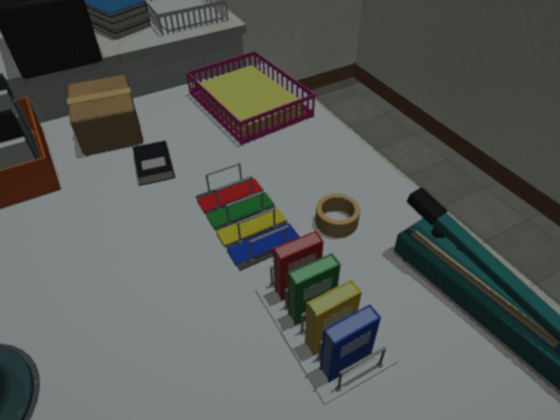

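View pics/top0.png

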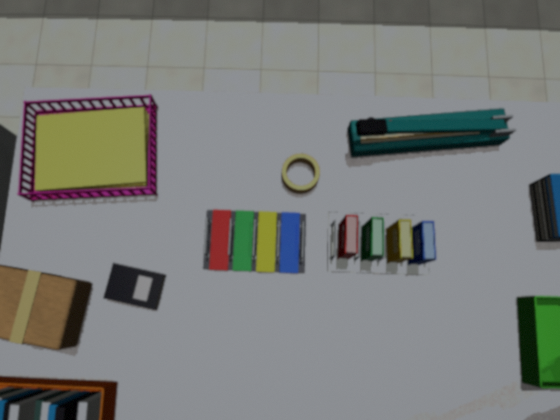

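View pics/wrist0.png

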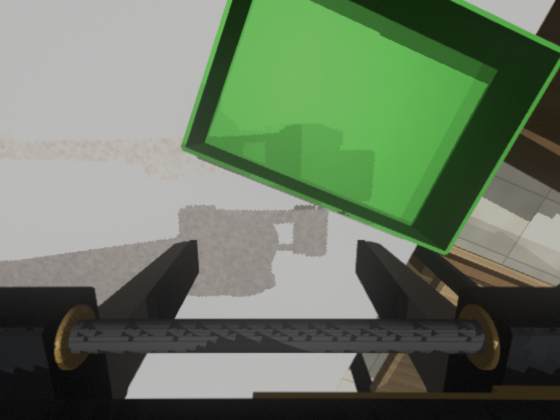

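The side view shows the books around (300,265) to (350,345) and the liners around (230,195) to (262,245). The top view shows the liners at columns 208–303, rows 210–272, and the books at columns 340–435. Both racks run red, green, yellow, blue from +y. The tape roll is at (300,173) and the black book at (135,286), both in the top view.

```bash
cat > h.py <<'E'
import numpy as np, cv2
from scipy.spatial.transform import Rotation as R
def ray(d,uv):
    uv=np.asarray(uv,float).reshape(-1,2);K=d["K"]
    p=np.stack([(uv[:,0]-K[0,2])/K[0,0],(uv[:,1]-K[1,2])/K[1,1]],1);q=p.copy()
    for _ in range(20): q=p/(1+d["k1"]*(q**2).sum(1,keepdims=True))
    v=np.c_[q,np.ones(len(q))]
    return v@R.from_euler('xyz',d["orientation"],degrees=True).as_matrix().T
def onplane(d,uv,z):
    v=ray(d,uv);c=np.array(d["position"]);t=(z-c[2])/v[:,2]
    return (c+v*t[:,None])
def proj(d,P):
    q=(np.asarray(P,float).reshape(-1,3)-d["position"])@R.from_euler('xyz',d["orientation"],degrees=True).as_matrix()
    s=q[:,:2]/q[:,2:];s=s*(1+d["k1"]*(s**2).sum(1,keepdims=True))
    K=d["K"];return s*[K[0,0],K[1,1]]+[K[0,2],K[1,2]]
HUE={"red":[(0,8),(172,180)],"yellow":[(20,33)],"green":[(45,85)],"blue":[(105,128)]}
def mask(im,c,smin=70,vmin=0):
    h=cv2.cvtColor(im,cv2.COLOR_RGB2HSV);m=np.zeros(h.shape[:2],np.uint8)
    for a,b in HUE[c]: m|=cv2.inRange(h,(a,smin,vmin),(b,255,255))
    return m
E
python3 - <<'E'
from workcell import bot
from h import *
d=bot.get_image("top");im=d["image"]
out=cv2.resize(im[190:290,190:450],None,fx=3,fy=3,interpolation=cv2.INTER_CUBIC)
cv2.imwrite("pics/topcrop.png",out[:,:,::-1])
s=bot.get_image("side")
cv2.imwrite("pics/sidecrop.png",cv2.resize(s["image"][220:400,240:410],None,fx=3.3,fy=3.3,interpolation=cv2.INTER_CUBIC)[:,:,::-1])
for c in HUE:
    for n,dd,roi in(("top",d,(200,280,195,310)),("side",s,(170,270,180,303))):
        m=mask(dd["image"],c);k=np.zeros_like(m);k[roi[0]:roi[1],roi[2]:roi[3]]=m[roi[0]:roi[1],roi[2]:roi[3]]
        if n=="side":
            cnts,_=cv2.findContours(k,0,1);cn=max(cnts,key=cv2.contourArea)
        else:
            cn=np.argwhere(k)[:,::-1]
        P=onplane(dd,cn.reshape(-1,2),0.008)
        r=cv2.minAreaRect((P[:,:2]*1000).astype(np.float32));print(c,n,len(cn),r)
E
```

```text
red top 1170 ((579.8095092773438, 240.84600830078125), (153.21897888183594, 51.46097946166992), 0.17791815102100372)
red side 141 ((581.8419799804688, 238.58123779296875), (53.29667282104492, 153.78082275390625), 89.1412353515625)
yellow top 1202 ((579.302490234375, 124.96483612060547), (50.236289978027344, 151.9318389892578), 89.52981567382812)
yellow side 151 ((581.0830078125, 122.92363739013672), (51.83570861816406, 154.73114013671875), 89.02436065673828)
green top 1177 ((579.0135498046875, 183.0730438232422), (51.019325256347656, 150.12611389160156), 89.74769592285156)
green side 153 ((581.4544677734375, 180.12205505371094), (50.54719924926758, 152.34336853027344), 88.08966827392578)
blue top 1244 ((578.13818359375, 65.9469985961914), (153.4746856689453, 51.5938835144043), 0.017068317160010338)
blue side 155 ((580.8606567382812, 65.3899154663086), (52.6861686706543, 154.21022033691406), 89.70039367675781)
```

View pics/topcrop.png

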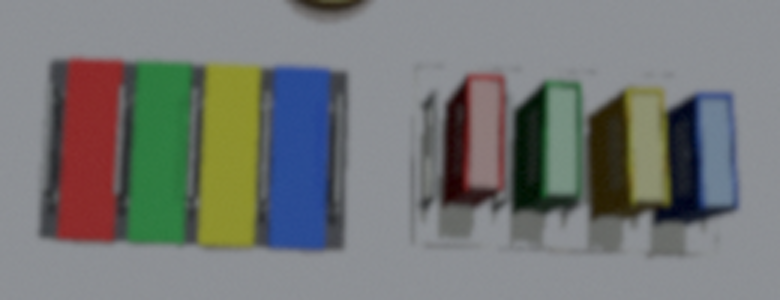

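View pics/sidecrop.png

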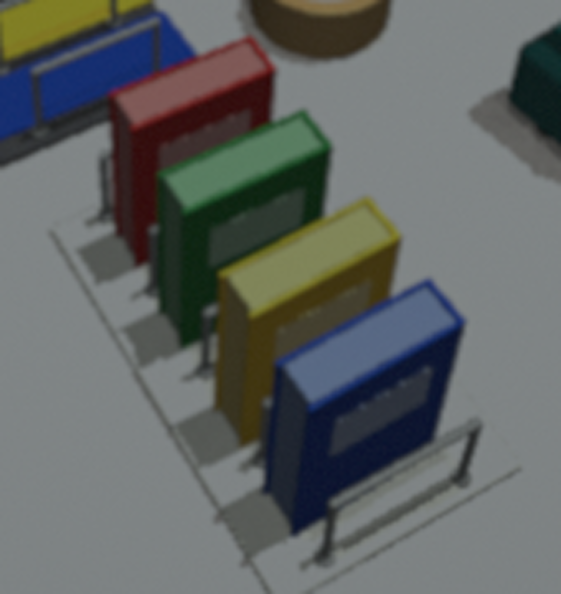

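```bash
cat > topface.py <<'E'
from h import *
# top face from picture: bright, low saturation inside of book's colour
def topface(d,c,roi,n,z=0.136,S=6):
    im=d["image"][roi[0]:roi[1],roi[2]:roi[3]]
    im=cv2.resize(im,None,fx=S,fy=S,interpolation=cv2.INTER_CUBIC)
    m=mask(im,c,25);V=im.max(2)
    t,_=cv2.threshold(V[m>0].reshape(-1,1),0,255,cv2.THRESH_BINARY+cv2.THRESH_OTSU)
    k=((m>0)&(V>t)).astype(np.uint8)
    k=cv2.morphologyEx(k,cv2.MORPH_CLOSE,np.ones((9,9)));k=cv2.morphologyEx(k,cv2.MORPH_OPEN,np.ones((15,15)))
    cn=max(cv2.findContours(k,0,1)[0],key=cv2.contourArea).reshape(-1,2)
    uv=(cn+.5)/S-.5+[roi[2],roi[0]]
    P=onplane(d,uv,z)
    r=cv2.minAreaRect((P[:,:2]*1000).astype(np.float32))
    b=cv2.boxPoints(r)
    a=b[1]-b[0];e=b[2]-b[1];l=a if np.hypot(*a)>np.hypot(*e) else e
    ang=np.degrees(np.arctan2(l[1],l[0]));ang=(ang+90)%180-90
    return np.round(r[0],1),np.round(sorted(r[1]),1),round(float(ang),1),t,uv
E
python3 - <<'E'
from workcell import bot
from topface import *
d=bot.get_image("top");s=bot.get_image("side")
o=cv2.resize(d["image"],None,fx=1,fy=1).copy()
for c in HUE:
    for n,dd,roi in(("top",d,(200,290,325,450)),("side",s,(225,390,262,395))):
        r=topface(dd,c,roi,n);print(c,n,*r[:4])
E
```

```text
red top [584.9 -67.6] [31.2 89. ] -1.5 88.0
red side [587.3 -68.2] [30.4 89.1] -1.8 87.0
yellow top [ 578.7 -187.5] [30.5 87.6] -0.2 91.0
yellow side [ 580.4 -189.8] [30.4 88.2] 0.3 94.0
green top [ 581.4 -126. ] [29.5 88.1] -0.6 81.0
green side [ 583.7 -126. ] [29.1 87.4] -1.5 80.0
blue top [ 575.5 -241.1] [31.8 92.5] 0.8 89.0
blue side [ 578.3 -241.7] [30.3 88.8] 0.2 84.0
```

```bash
cat > go.py <<'E'
import sys
from workcell import bot
from h import *
s=bot.get_state()
M=R.from_euler('xyz',s["orientation"],degrees=True)
a=[float(v) for v in sys.argv[1:]]
print("t",round(s["clock"],2),"pos",np.round(s["tool_pos"]*1000,1),"rpy",np.round(s["orientation"],2),"op",round(s["opening"]*1000,1),"F",np.round(s["ft_force"],1),"q",np.round(s["joints"]))
for i in range(0,len(a),4):
    T=R.from_euler('xyz',[180,0,a[i+3]],degrees=True)
    print("shift",np.round(M.as_matrix().T@(np.array(a[i:i+3])-s["tool_pos"]*1000),1),"rot",np.round((M.inv()*T).as_rotvec(),3))
E
python3 go.py 577 -241.4 240 -90
```

```text
t 0.35 pos [ 244.5 -602.1  222.4] rpy [ 1.80e+02  2.00e-02 -6.79e+01] op 91.8 F [ 0.  -1.   0.2] q [65. 27. -1. 92.  0. 61. -3.]
shift [-209.1 -443.8  -17.6] rot [0.    0.    0.386]
```

Call:
apply_moves --series '[-10,-22,-1,0,0,0.02,-0.24,-32,-67,-3,0,0,0.06,-0.24,-58,-122,-5,0,0,0.11,-0.24,-84,-178,-7,0,0,0.16,-0.24,-110,-233,-9,0,0,0.21,-0.24,-136,-288,-12,0,0,0.26,-0.24,-162,-344,-14,0,0,0.31,-0.24,-188,-399,-16,0,0,0.36,-0.24,-204,-433,-17,0,0,0.386,-0.24,-209,-444,-17.6,0,0,0.386,-0.24]' --squeeze 15

```text
clock: 1.6
tool_pos: [0.5787, -0.2387, 0.2399]
orientation: [-180.0, 0.1, -89.8]
ft_force: [0.5, -0.9, 0.4]
opening: 0.0347
```

```bash
python3 go.py 577 -241.4 240 -90; python3 - <<'E'
from workcell import bot
from topface import *
d=bot.get_image("wrist")
cv2.imwrite("pics/w1.png",d["image"][:,:,::-1])
for c,x,y in (("blue",577,-241),("yellow",579.5,-188.6)):
    print(c,np.round(proj(d,[[(x+i*44)/1000,(y+j*14)/1000,.136] for i,j in((-1,-1),(-1,1),(1,1),(1,-1))])))
E
```

```text
t 1.6 pos [ 578.7 -238.7  239.9] rpy [-1.800e+02  7.000e-02 -8.975e+01] op 34.7 F [ 0.5 -0.9  0.4] q [ 24.  24.  -6.  94.   3.  62. -73.]
shift [ 2.7  1.7 -0.1] rot [-0.     0.001  0.004]
blue [[294. 261.]
 [263. 260.]
 [263. 164.]
 [296. 164.]]
yellow [[237. 258.]
 [206. 258.]
 [200. 160.]
 [234. 161.]]
```

View pics/w1.png

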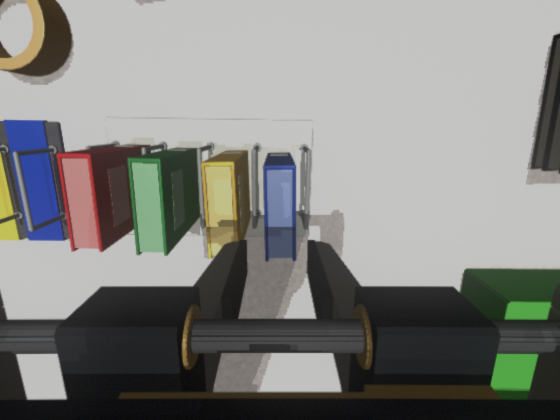

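The wrist view shows blue's top face at columns 265–296, rows 163–260, and yellow's at 206–236. Both are within about 2 px of prediction. I'll refine this numerically.

```bash
python3 - <<'E'
from workcell import bot
from topface import *
d=bot.get_image("wrist")
for c,roi in (("blue",(140,262,255,305)),("yellow",(140,262,196,252)),("green",(130,262,125,205)),("red",(130,262,55,150))):
    print(c,*topface(d,c,roi,"w")[:4])
E
python3 go.py 577 -242 240 -90  577 -242 90 -90
```

```text
blue [ 592.8 -241.4] [28.2 54.1] 1.1 128.0
yellow [ 579.2 -189.3] [28.6 88.6] 1.2 130.0
green [ 582.9 -126.1] [27.2 84.4] -1.5 113.0
red [585.6 -68.1] [28.3 89.4] -1.3 124.0
t 1.7 pos [ 577.5 -241.1  239.9] rpy [ 1.7997e+02  1.0000e-02 -8.9910e+01] op 34.7 F [ 0.5 -0.3  0. ] q [ 24.  24.  -6.  94.   3.  62. -73.]
shift [ 0.9  0.5 -0.1] rot [0.    0.    0.002]
shift [  1.    0.4 149.9] rot [0.    0.    0.002]
```

Call:
apply_moves --series '[0.5,0.5,15,0,0,0.002,-0.24,0.5,0.5,45,0,0,0.002,-0.24,0.5,0.5,75,0,0,0.002,-0.24,0.5,0.5,88,0,0,0.002,-0.24,0.5,0.5,90,0,0,0.002,-0.24,0.5,0.5,92,0,0,0.002,-0.24,0.5,0.5,100,0,0,0.002,-0.24,0.5,0.5,112,0,0,0.002,-0.24,0.5,0.5,124,0,0,0.002,-0.24,0.5,0.5,134,0,0,0.002,-0.24]'

```text
clock: 2.95
tool_pos: [0.5766, -0.2413, 0.1047]
orientation: [179.9, 0.0, -90.0]
ft_force: [0.5, 0.4, -0.2]
opening: 0.0349
```

```bash
python3 go.py 577 -241.5 90 -90; python3 - <<'E'
from workcell import bot
from topface import *
d=bot.get_image("wrist")
cv2.imwrite("pics/w2.png",d["image"][:,:,::-1])
E
```

```text
t 2.95 pos [ 576.6 -241.3  104.7] rpy [ 1.7992e+02  4.0000e-02 -9.0020e+01] op 34.9 F [ 0.5  0.4 -0.2] q [ 24.  32.  -5. 100.   4.  48. -74.]
shift [ 0.2 -0.5 14.7] rot [ 0.001  0.001 -0.   ]
```

View pics/w2.png

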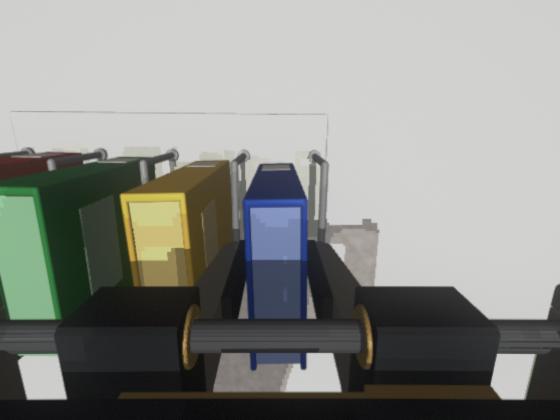

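The wrist view shows the fingers on either side of blue (columns 240 and 320), clear of yellow, with no force reading.

Call:
apply_moves --series '[0,0,8,0,0,0,-0.24,0,0,14,0,0,0,-0.24,0,0,15,0,0,0,-0.24,0,0,15,0,0,0,-0.5,0,0,15,0,0,0,-0.7,0,0,15,0,0,0,-0.7,0,0,15,0,0,0,-0.7,0,0,14,0,0,0,-0.7,0,0,9,0,0,0,-0.7,0,0,0,0,0,0,-0.7]' --squeeze 30

```text
clock: 4.25
tool_pos: [0.5755, -0.241, 0.1036]
orientation: [179.8, 0.1, -90.0]
ft_force: [0.9, -0.7, -2.4]
opening: 0.0284
```

```bash
python3 go.py 580.2 66 270 -90
```

```text
t 4.25 pos [ 575.5 -241.   103.6] rpy [ 1.7977e+02  9.0000e-02 -9.0020e+01] op 28.4 F [ 0.9 -0.7 -2.4] q [ 24.  32.  -6. 100.   4.  48. -74.]
shift [-307.3   -3.9 -165.9] rot [ 0.004  0.002 -0.   ]
```

Call:
apply_moves --series '[0,0,-12,0,0,0,-0.7,0,0,-40,0,0,0,-0.7,0,0,-75,0,0,0,-0.7,0,0,-112,0,0,0,-0.7,-2,0,-143,0,0,0,-0.7,-20,-1,-158,0,0,0,-0.7,-55,-1,-162,0,0,0,-0.7,-100,-2,-162,0,0,0,-0.7,-148,-3,-162,0,0,0,-0.7,-195,-3,-162,0,0,0,-0.7]'

```text
clock: 5.5
tool_pos: [0.5784, -0.0431, 0.2655]
orientation: [179.7, 0.1, -89.9]
ft_force: [0.7, 0.3, -2.1]
opening: 0.028
```

```bash
python3 go.py 579.5 66 265 -90  579.5 66 150 -90
```

```text
t 5.5 pos [578.4 -43.1 265.5] rpy [ 1.7971e+02  1.3000e-01 -8.9940e+01] op 28.0 F [ 0.7  0.3 -2.1] q [ 10.  19. -11.  99.   4.  64. -92.]
shift [-109.1   -1.2    0.8] rot [0.005 0.002 0.001]
shift [-108.8   -1.8  115.8] rot [0.005 0.002 0.001]
```

Call:
apply_moves --series '[-35,0,0,0,0,0,-0.7,-70,-1,0,0.002,0.001,0,-0.7,-97,-1,0,0.005,0.002,0,-0.7,-108,-1,2,0.005,0.002,0,-0.7,-109,-1,20,0.005,0.002,0,-0.7,-109,-1,50,0.005,0.002,0,-0.7,-109,-2,80,0.005,0.002,0,-0.7,-109,-2,105,0.005,0.002,0,-0.7,-109,-2,115,0.005,0.002,0,-0.7,-109,-2,116,0.005,0.002,0,-0.7]'

```text
clock: 6.75
tool_pos: [0.5793, 0.0652, 0.1489]
orientation: [179.9, -0.0, -90.0]
ft_force: [-0.5, 0.0, -2.7]
opening: 0.0278
```

```bash
python3 go.py 579.5 66 92 -90; python3 - <<'E'
from workcell import bot
from topface import *
d=bot.get_image("wrist")
cv2.imwrite("pics/w3.png",d["image"][:,:,::-1])
d=bot.get_image("top")
cv2.imwrite("pics/t3.png",cv2.resize(d["image"][180:290,190:450],None,fx=3,fy=3)[:,:,::-1])
E
```

```text
t 6.75 pos [579.3  65.2 148.9] rpy [ 1.799e+02 -1.000e-02 -9.001e+01] op 27.8 F [-0.5  0.  -2.7] q [   0.   26.  -13.  104.    7.   50. -106.]
shift [-0.8 -0.3 56.9] rot [ 0.002 -0.    -0.   ]
```

View pics/w3.png

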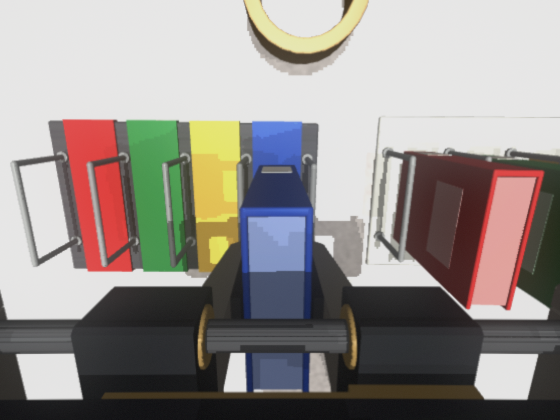

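View pics/t3.png

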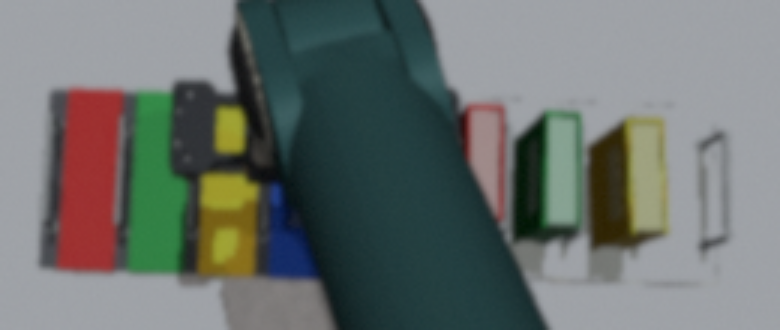

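The wrist view shows blue's body (columns 247–308) centred on the blue liner (253–302). I'll lower it.

Call:
apply_moves --series '[-0.5,0,10,0,0,0,-0.7,-0.5,0,24,0,0,0,-0.7,-0.5,0,36,0,0,0,-0.7,-0.5,0,45,0,0,0,-0.7,-0.5,0,50,0,0,0,-0.7,-0.5,0,53,0,0,0,-0.7,-0.5,0,55,0,0,0,-0.7,-0.5,0,56,0,0,0,-0.7,-0.5,0,57,0,0,0,-0.7,-0.5,0,57,0,0,0,-0.7]'

```text
clock: 8.1
tool_pos: [0.5803, 0.0663, 0.0934]
orientation: [-179.9, 0.0, -90.0]
ft_force: [-0.8, -0.2, -2.8]
opening: 0.028
```

```bash
python3 go.py 579.5 66 92 -90
```

```text
t 8.1 pos [580.3  66.3  93.4] rpy [-1.7994e+02  2.0000e-02 -8.9980e+01] op 28.0 F [-0.8 -0.2 -2.8] q [  -1.   30.  -12.  106.    9.   44. -107.]
shift [0.3 0.8 1.4] rot [-0.001  0.     0.   ]
```

Call:
apply_moves --series '[0,0,0.5,0,0,0,-0.7,0,0,1,0,0,0,-0.7,0,0,1.5,0,0,0,-0.7,0,0,2,0,0,0,-0.7,0,0,2.5,0,0,0,-0.7,0,0,2.5,0,0,0,-0.7,0,0,2.5,0,0,0,-0.6,0,0,2.5,0,0,0,-0.24,0,0,2.5,0,0,0,-0.22,0,0,2.5,0,0,0,-0.22]'

```text
clock: 9.35
tool_pos: [0.5806, 0.0664, 0.0912]
orientation: [-179.9, 0.0, -90.0]
ft_force: [-0.3, 0.5, -0.5]
opening: 0.0357
```

```bash
python3 go.py 579.5 66 240 -90  579.5 -189 240 -90; python3 - <<'E'
from workcell import bot
from topface import *
d=bot.get_image("wrist")
cv2.imwrite("pics/w4.png",d["image"][:,:,::-1])
E
```

```text
t 9.35 pos [580.6  66.4  91.2] rpy [-1.799e+02  2.000e-02 -8.997e+01] op 35.7 F [-0.3  0.5 -0.5] q [  -1.   31.  -12.  106.    9.   44. -107.]
shift [   0.3    0.8 -148.8] rot [-0.002  0.     0.   ]
shift [ 255.3    0.9 -148.9] rot [-0.002  0.     0.   ]
```

View pics/w4.png

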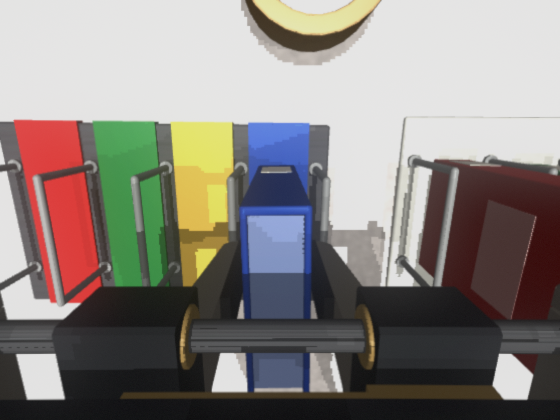

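Blue is standing in its bay with the fingers open and clear of it. Next I'll retract and go to yellow.

Call:
apply_moves --series '[0,0,-10,0,0,0,-0.22,0,0,-32,0,0,0,-0.22,0,0,-65,0,0,0,-0.22,2,0,-100,0,0,0,-0.22,15,0,-130,0,0,0,-0.22,45,0,-145,0,0,0,-0.22,90,1,-149,0,0,0,-0.22,140,1,-149,0,0,0,-0.22,190,1,-149,0,0,0,-0.22,230,1,-149,0,0,0,-0.22]'

```text
clock: 10.65
tool_pos: [0.5792, -0.166, 0.241]
orientation: [-179.9, -0.0, -90.1]
ft_force: [0.6, 0.3, 0.1]
opening: 0.0358
```

```bash
python3 go.py 579.5 -189.3 160 -90; python3 - <<'E'
from workcell import bot
from topface import *
d=bot.get_image("wrist")
cv2.imwrite("pics/w5.png",d["image"][:,:,::-1])
for c,x,y in (("yellow",579.5,-189),("green",582.5,-126)):
    print(c,np.round(proj(d,[[(x+i*44)/1000,(y+j*14)/1000,.136] for i,j in((-1,-1),(-1,1),(1,1),(1,-1))])))
d=bot.get_image("side")
cv2.imwrite("pics/s5.png",d["image"][:,:,::-1])
E
```

```text
t 10.65 pos [ 579.2 -166.   241. ] rpy [-1.7985e+02 -2.0000e-02 -9.0050e+01] op 35.8 F [0.6 0.3 0.1] q [ 19.  22.  -8.  97.   3.  61. -80.]
shift [23.2 -0.1 81. ] rot [-0.003 -0.    -0.001]
yellow [[317. 258.]
 [286. 258.]
 [287. 162.]
 [320. 162.]]
green [[248. 255.]
 [217. 255.]
 [212. 158.]
 [245. 158.]]
```

View pics/w5.png

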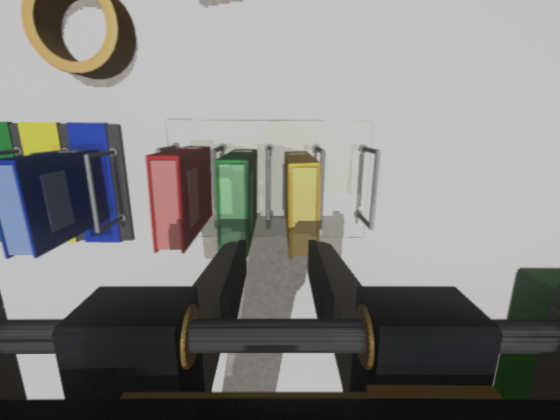

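View pics/s5.png

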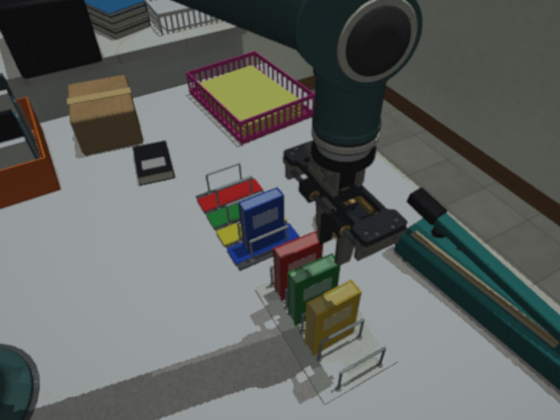

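Blue is upright in its bay at about (262,220) in the side view. In the wrist view, yellow (286–319) is where I predicted.

Call:
apply_moves --series '[8,0,0,0,0,0,-0.2,19,0,15,-0.003,0,0,-0.2,23,0,45,-0.003,0,0,-0.2,23.3,0,75,-0.003,0,0,-0.2,23.3,0,90,-0.003,0,0,-0.2,23.3,0,93,-0.003,0,0,-0.2,23.3,0,108,-0.003,0,0,-0.2,23.3,0,128,-0.003,0,0,-0.2,23.3,0,145,-0.003,0,0,-0.2,23.3,0,150,-0.003,0,0,-0.2]'

```text
clock: 12.0
tool_pos: [0.5776, -0.1934, 0.0889]
orientation: [179.8, -0.1, -90.4]
ft_force: [0.2, 0.1, -0.0]
opening: 0.0366
```

Call:
apply_moves --series '[0,0,0,0,0,0,-0.2,0,0,0,0,0,0,-0.5,0,0,0,0,0,0,-0.7,0,0,0,0,0,0,-0.7,0,0,0,0,0,0,-0.7,0,0,-5,0,0,0,-0.7,0,0,-20,0,0,0,-0.7,0,0,-50,0,0,0,-0.7,0,0,-90,0,0,0,-0.7,0,0,-125,0,0,0,-0.7]'

```text
clock: 13.25
tool_pos: [0.5783, -0.1932, 0.2165]
orientation: [179.9, -0.1, -90.4]
ft_force: [0.9, -0.1, -2.5]
opening: 0.0279
```

```bash
python3 go.py 580.2 123.7 265 -90; python3 - <<'E'
from workcell import bot
from topface import *
d=bot.get_image("wrist")
cv2.imwrite("pics/w6.png",d["image"][:,:,::-1])
E
```

```text
t 13.25 pos [ 578.3 -193.2  216.5] rpy [ 1.7988e+02 -1.3000e-01 -9.0440e+01] op 27.9 F [ 0.9 -0.1 -2.5] q [ 21.  24.  -8.  98.   4.  59. -78.]
shift [-316.8    0.7  -49.3] rot [ 0.002 -0.002 -0.008]
```

View pics/w6.png

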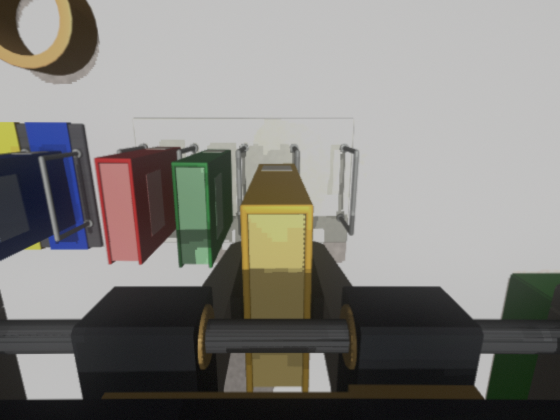

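Yellow is held squarely (columns 248–308). It came up about 4 mm off centre in y, because the arm was still settling when I took the offset. I'll take offsets last from now on.

Call:
apply_moves --series '[0,0,-25,0,0,0,-0.7,-5,0,-43,0,0,-0.004,-0.7,-28,0,-50,0,0,-0.008,-0.7,-65,0,-50,0,0,-0.008,-0.7,-110,0,-50,0,0,-0.008,-0.7,-157,0,-50,0,0,-0.008,-0.7,-204,0,-50,0,0,-0.008,-0.7,-250,0,-50,0,0,-0.008,-0.7,-285,0,-50,0,0,-0.008,-0.7,-305,0,-50,0,0,-0.008,-0.7]'

```text
clock: 14.55
tool_pos: [0.5815, 0.1151, 0.2693]
orientation: [-179.8, -0.2, -89.7]
ft_force: [0.3, -0.6, -1.7]
opening: 0.0279
```

```bash
sleep 0; python3 go.py 579 123.7 150 -90
```

```text
t 14.55 pos [581.5 115.1 269.3] rpy [-179.81   -0.22  -89.73] op 27.9 F [ 0.3 -0.6 -1.7] q [  -3.   20.  -15.   97.    6.   64. -109.]
shift [ -9.    2.9 119.2] rot [-0.003 -0.004  0.005]
```

Call:
apply_moves --series '[-5,1,5,0,0,0,-0.7,-8,2,15,-0.003,-0.004,0.005,-0.7,-9,3,35,-0.003,-0.004,0.005,-0.7,-9,3,60,-0.003,-0.004,0.005,-0.7,-9,3,82,-0.003,-0.004,0.005,-0.7,-9,3,98,-0.003,-0.004,0.005,-0.7,-9,3,107,-0.003,-0.004,0.005,-0.7,-9,3,110,-0.003,-0.004,0.005,-0.7,-9,3,110,-0.003,-0.004,0.005,-0.7,-9,3,110,-0.003,-0.004,0.005,-0.7]'

```text
clock: 15.8
tool_pos: [0.5793, 0.1239, 0.16]
orientation: [-179.9, 0.0, -90.0]
ft_force: [-0.5, 0.7, -1.9]
opening: 0.0278
```

```bash
python3 - <<'E'
from workcell import bot
from topface import *
d=bot.get_image("wrist")
cv2.imwrite("pics/w7.png",d["image"][:,:,::-1])
E
python3 go.py 579 123.7 91 -90
```

```text
t 15.85 pos [579.2 123.8 159.9] rpy [-1.7991e+02  2.0000e-02 -9.0010e+01] op 28.0 F [ 0.4 -0.1 -2.1] q [  -4.   26.  -15.  103.    8.   52. -112.]
shift [ 0.2  0.3 68.9] rot [-0.002  0.    -0.   ]
```

View pics/w7.png

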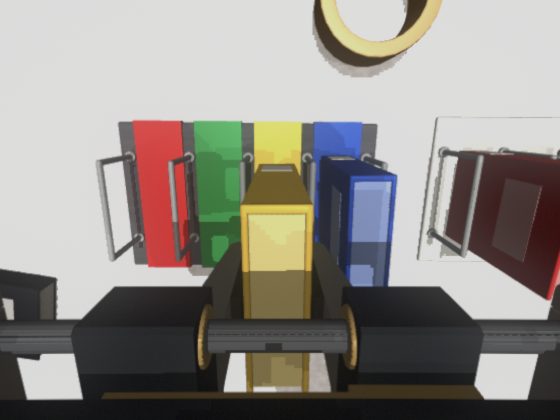

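Yellow (248–308) is centred over the yellow liner (254–302), and the finger is clear of blue.

Call:
apply_moves --series '[0,0,10,0,0,0,-0.7,0,0,25,0,0,0,-0.7,0,0,40,0,0,0,-0.7,0,0,52,0,0,0,-0.7,0,0,59,0,0,0,-0.7,0,0,62,0,0,0,-0.7,0,0,64,0,0,0,-0.7,0,0,66,0,0,0,-0.7,0,0,67,0,0,0,-0.7,0,0,67,0,0,0,-0.7]'

```text
clock: 17.1
tool_pos: [0.5793, 0.1239, 0.093]
orientation: [-179.9, 0.0, -90.0]
ft_force: [-0.8, 0.5, -1.7]
opening: 0.0276
```

Call:
apply_moves --series '[0,0,0.5,0,0,0,-0.7,0,0,1,0,0,0,-0.7,0,0,1.5,0,0,0,-0.7,0,0,2,0,0,0,-0.7,0,0,2.5,0,0,0,-0.7,0,0,2.5,0,0,0,-0.7,0,0,2.5,0,0,0,-0.7,0,0,2.5,0,0,0,-0.7,0,0,2.5,0,0,0,-0.7,0,0,2.5,0,0,0,-0.7]'

```text
clock: 18.35
tool_pos: [0.5796, 0.1239, 0.0913]
orientation: [-179.9, 0.0, -90.0]
ft_force: [-0.6, -1.4, 5.3]
opening: 0.0283
```

Contact: the force went to +5 N. I'll release and rise.

Call:
apply_moves --series '[0,0,0,0,0,0,-0.5,0,0,0,0,0,0,-0.22,0,0,0,0,0,0,-0.22,0,0,0,0,0,0,-0.22,0,0,-8,0,0,0,-0.22,0,0,-30,0,0,0,-0.22,0,0,-65,0,0,0,-0.22,0,0,-105,0,0,0,-0.22,5,0,-138,0,0,0,-0.22,25,0,-149,0,0,0,-0.22]'

```text
clock: 19.6
tool_pos: [0.5803, 0.1004, 0.2436]
orientation: [-179.6, 0.1, -89.9]
ft_force: [-0.5, -0.9, -0.2]
opening: 0.0361
```

```bash
python3 - <<'E'
from workcell import bot
from topface import *
d=bot.get_image("wrist")
cv2.imwrite("pics/w8.png",d["image"][:,:,::-1])
E
python3 go.py 581 -126 240 -90
```

```text
t 19.65 pos [580.8  96.  244. ] rpy [-1.7958e+02 -5.0000e-02 -9.0140e+01] op 35.5 F [ 1.3 -2.9  0.4] q [  -1.   21.  -15.   99.    6.   61. -108.]
shift [222.   -0.7   4.2] rot [-0.007 -0.001 -0.002]
```

View pics/w8.png

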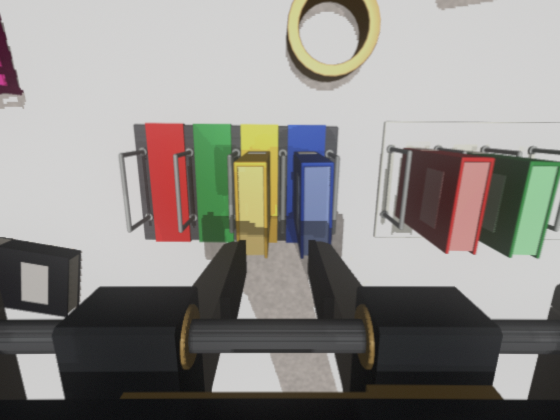

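Yellow is standing in its bay (236–270) next to blue (302–330). Next is green.

Call:
apply_moves --series '[12,0,2,-0.002,0,0,-0.22,40,0,4,-0.007,-0.001,-0.002,-0.22,80,0,4,-0.007,-0.001,-0.002,-0.22,125,-1,4,-0.007,-0.001,-0.002,-0.22,170,-1,4,-0.007,-0.001,-0.002,-0.22,202,-1,4,-0.007,-0.001,-0.002,-0.22,218,-1,4,-0.007,-0.001,-0.002,-0.22,222,-1,4,-0.007,-0.001,-0.002,-0.22,222,-1,4,-0.007,-0.001,-0.002,-0.22,222,-1,4,-0.007,-0.001,-0.002,-0.22]'

```text
clock: 20.9
tool_pos: [0.5815, -0.1243, 0.2402]
orientation: [-180.0, 0.0, -89.9]
ft_force: [0.0, 0.8, -0.4]
opening: 0.0357
```

```bash
python3 - <<'E'
from workcell import bot
from topface import *
d=bot.get_image("wrist")
cv2.imwrite("pics/w9.png",d["image"][:,:,::-1])
for c,x,y in (("green",582.5,-126),("red",586,-68)):
    print(c,np.round(proj(d,[[(x+i*44)/1000,(y+j*14)/1000,.136] for i,j in((-1,-1),(-1,1),(1,1),(1,-1))])))
E
python3 go.py 582 -126 90 -90
```

```text
green [[293. 258.]
 [263. 258.]
 [262. 161.]
 [295. 161.]]
red [[230. 254.]
 [199. 254.]
 [192. 156.]
 [226. 156.]]
t 20.95 pos [ 581.5 -124.5  240.2] rpy [-1.7997e+02  4.0000e-02 -8.9910e+01] op 36.2 F [-0.5  0.1  1. ] q [ 17.  21. -10.  98.   4.  61. -85.]
shift [  1.6  -0.5 150.2] rot [-0.001  0.001  0.002]
```

View pics/w9.png

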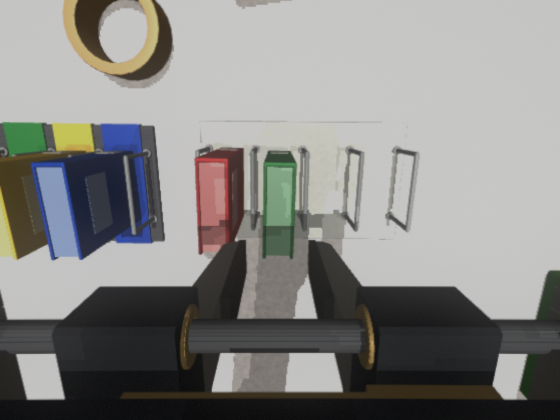

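Green (263–295) and red (198–232) are both where I predicted.

Call:
apply_moves --series '[1,0,15,0,0,0.002,-0.22,1.5,-0.5,45,0,0,0.002,-0.22,1.5,-0.5,75,0,0,0.002,-0.22,1.5,-0.5,90,0,0,0.002,-0.22,1.5,-0.5,94,0,0,0.002,-0.22,1.5,-0.5,105,0,0,0.002,-0.22,1.5,-0.5,122,0,0,0.002,-0.22,1.5,-0.5,140,0,0,0.002,-0.22,1.5,-0.5,149,0,0,0.002,-0.22,1.5,-0.5,150,0,0,0.002,-0.22]'

```text
clock: 22.2
tool_pos: [0.5815, -0.1258, 0.0892]
orientation: [179.9, 0.1, -90.0]
ft_force: [-0.6, 0.2, -0.2]
opening: 0.0359
```

Call:
apply_moves --series '[0,0,0,0,0,0,-0.22,0,0,0,0,0,0,-0.5,0,0,0,0,0,0,-0.7,0,0,0,0,0,0,-0.7,0,0,0,0,0,0,-0.7,0,0,-5,0,0,0,-0.7,0,0,-20,0,0,0,-0.7,0,0,-50,0,0,0,-0.7,0,0,-90,0,0,0,-0.7,0,0,-130,0,0,0,-0.7]'

```text
clock: 23.45
tool_pos: [0.5814, -0.1259, 0.221]
orientation: [179.9, 0.1, -90.0]
ft_force: [0.4, -0.0, -2.8]
opening: 0.0279
```

```bash
python3 go.py 580 181.7 265 -90
```

```text
t 23.45 pos [ 581.4 -125.9  221. ] rpy [ 1.7993e+02  6.0000e-02 -9.0020e+01] op 27.9 F [ 0.4 -0.  -2.8] q [ 17.  22. -10.  99.   4.  59. -85.]
shift [-307.6    1.5  -43.7] rot [ 0.001  0.001 -0.   ]
```

Call:
apply_moves --series '[0,0,-24,0,0,0,-0.7,-5,0,-40,0,0,0,-0.7,-28,0,-44,0,0,0,-0.7,-65,1,-44,0,0,0,-0.7,-110,1,-44,0,0,0,-0.7,-157,2,-44,0,0,0,-0.7,-204,2,-44,0,0,0,-0.7,-250,2,-44,0,0,0,-0.7,-285,2,-44,0,0,0,-0.7,-300,2,-44,0,0,0,-0.7]'

```text
clock: 24.7
tool_pos: [0.5784, 0.1769, 0.2649]
orientation: [179.8, 0.1, -89.8]
ft_force: [0.6, -0.6, -3.0]
opening: 0.0281
```

```bash
python3 go.py 579.2 181.7 160 -90
```

```text
t 24.7 pos [578.4 176.9 264.9] rpy [ 1.7985e+02  9.0000e-02 -8.9800e+01] op 28.1 F [ 0.6 -0.6 -3. ] q [  -7.   22.  -17.   95.    7.   65. -116.]
shift [ -4.7  -1.1 104.9] rot [0.003 0.002 0.004]
```

Call:
apply_moves --series '[-3,0,5,0,0,0,-0.7,-5,-1,15,0.003,0.002,0.004,-0.7,-5,-1,35,0.003,0.002,0.004,-0.7,-5,-1,60,0.003,0.002,0.004,-0.7,-5,-1,80,0.003,0.002,0.004,-0.7,-5,-1,95,0.003,0.002,0.004,-0.7,-5,-1,103,0.003,0.002,0.004,-0.7,-5,-1,105,0.003,0.002,0.004,-0.7,-5,-1,105,0.003,0.002,0.004,-0.7,-5,-1,105,0.003,0.002,0.004,-0.7]'

```text
clock: 25.95
tool_pos: [0.5795, 0.1822, 0.1607]
orientation: [-179.9, -0.0, -90.0]
ft_force: [-0.6, 0.2, -3.3]
opening: 0.0279
```

```bash
python3 - <<'E'
from workcell import bot
from topface import *
d=bot.get_image("wrist")
cv2.imwrite("pics/w10.png",d["image"][:,:,::-1])
E
python3 go.py 579.2 181.7 91 -90
```

```text
t 26.0 pos [579.4 182.2 160.6] rpy [-179.92   -0.    -90.02] op 27.8 F [-0.7  0.  -2.3] q [  -8.   28.  -16.  100.    9.   53. -118.]
shift [ 0.5  0.3 69.6] rot [-0.001 -0.    -0.   ]
```

View pics/w10.png

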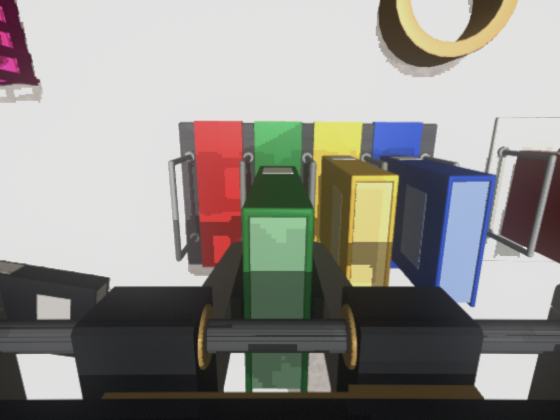

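Green (248–308) is centred over its liner (255–302).

Call:
apply_moves --series '[0.5,0,10,0,0,0,-0.7,0.5,0,25,0,0,0,-0.7,0.5,0,40,0,0,0,-0.7,0.5,0,52,0,0,0,-0.7,0.5,0,59,0,0,0,-0.7,0.5,0,62,0,0,0,-0.7,0.5,0,64,0,0,0,-0.7,0.5,0,66,0,0,0,-0.7,0.5,0,67,0,0,0,-0.7,0.5,0,67.5,0,0,0,-0.7]'

```text
clock: 27.25
tool_pos: [0.5796, 0.1817, 0.0932]
orientation: [-179.9, -0.0, -90.0]
ft_force: [-1.0, -0.5, -2.4]
opening: 0.0278
```

Call:
apply_moves --series '[0,0,0.5,0,0,0,-0.7,0,0,1,0,0,0,-0.7,0,0,1.5,0,0,0,-0.7,0,0,2,0,0,0,-0.7,0,0,2.5,0,0,0,-0.7,0,0,2.5,0,0,0,-0.7,0,0,2.5,0,0,0,-0.7,0,0,2.5,0,0,0,-0.7,0,0,2.5,0,0,0,-0.7,0,0,2.5,0,0,0,-0.7]'

```text
clock: 28.5
tool_pos: [0.5799, 0.1818, 0.0916]
orientation: [-179.9, -0.0, -90.0]
ft_force: [-1.6, -0.2, 4.8]
opening: 0.0277
```

Call:
apply_moves --series '[0,0,0,0,0,0,-0.5,0,0,0,0,0,0,-0.22,0,0,0,0,0,0,-0.22,0,0,0,0,0,0,-0.22,0,0,-8,0,0,0,-0.22,0,0,-30,0,0,0,-0.22,0,0,-65,0,0,0,-0.22,0,0,-105,0,0,0,-0.22,5,0,-138,0,0,0,-0.22,20,0,-149,0,0,0,-0.22]'

```text
clock: 29.75
tool_pos: [0.5804, 0.1626, 0.2434]
orientation: [-179.6, 0.1, -89.9]
ft_force: [0.6, 0.5, -0.7]
opening: 0.0361
```

```bash
python3 go.py 585 -68 240 -90
```

```text
t 29.75 pos [580.4 162.6 243.4] rpy [-1.7963e+02  8.0000e-02 -8.9930e+01] op 36.1 F [ 0.6  0.5 -0.7] q [  -6.   22.  -17.   97.    7.   62. -115.]
shift [230.6  -4.4   3. ] rot [-0.007  0.001  0.001]
```

Call:
apply_moves --series '[12,0,2,-0.002,0,0,-0.1,40,-1,3,-0.006,0,0,-0.1,80,-2,3,-0.006,0,0,-0.1,125,-3,3,-0.006,0,0,-0.1,172,-4,3,-0.006,0,0,-0.1,208,-4,3,-0.006,0,0,-0.1,226,-4,3,-0.006,0,0,-0.1,230.5,-4.5,3,-0.006,0,0,-0.1,230.5,-4.5,3,-0.006,0,0,-0.1,230.5,-4.5,3,-0.006,0,0,-0.1]'

```text
clock: 31.0
tool_pos: [0.5852, -0.0661, 0.24]
orientation: [-180.0, 0.1, -89.8]
ft_force: [-0.0, 0.2, -0.2]
opening: 0.0413
```

```bash
python3 - <<'E'
from workcell import bot
from topface import *
d=bot.get_image("wrist")
cv2.imwrite("pics/w11.png",d["image"][:,:,::-1])
for c,x,y in (("red",586,-68),):
    print(c,np.round(proj(d,[[(x+i*44)/1000,(y+j*14)/1000,.136] for i,j in((-1,-1),(-1,1),(1,1),(1,-1))])))
E
python3 go.py 585 -68 90 -90
```

```text
red [[294. 258.]
 [263. 258.]
 [262. 161.]
 [296. 161.]]
t 31.05 pos [585.2 -66.3 240. ] rpy [-1.7997e+02  1.2000e-01 -8.9800e+01] op 41.4 F [ 1.2 -0.1 -0.7] q [ 13.  21. -12.  99.   5.  61. -91.]
shift [  2.1   0.3 150. ] rot [-0.001  0.002  0.004]
```

View pics/w11.png

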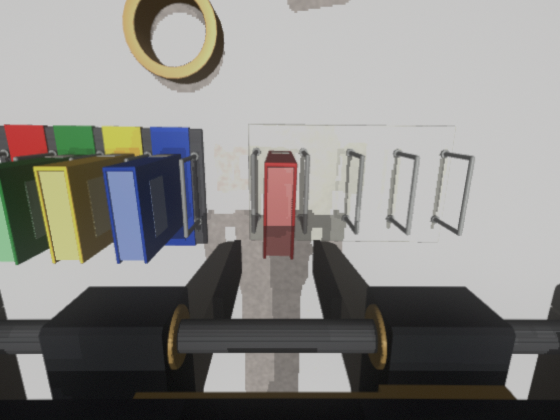

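Red (264–296) is where I predicted, and the three placed books are standing in a row.

Call:
apply_moves --series '[1,0,15,0,0,0.004,-0.15,2,0,45,0,0,0.004,-0.15,2,0,75,0,0,0.004,-0.15,2,0,90,0,0,0.004,-0.15,2,0,94,0,0,0.004,-0.15,2,0,105,0,0,0.004,-0.15,2,0,122,0,0,0.004,-0.15,2,0,140,0,0,0.004,-0.15,2,0,149,0,0,0.004,-0.15,2,0,150,0,0,0.004,-0.15]'

```text
clock: 32.3
tool_pos: [0.5848, -0.0679, 0.089]
orientation: [179.9, 0.1, -90.0]
ft_force: [0.4, -0.5, 0.3]
opening: 0.039
```

Call:
apply_moves --series '[0,0,0,0,0,0,-0.22,0,0,0,0,0,0,-0.5,0,0,0,0,0,0,-0.7,0,0,0,0,0,0,-0.7,0,0,0,0,0,0,-0.7,0,0,-5,0,0,0,-0.7,0,0,-20,0,0,0,-0.7,0,0,-50,0,0,0,-0.7,0,0,-90,0,0,0,-0.7,0,0,-130,0,0,0,-0.7]'

```text
clock: 33.55
tool_pos: [0.5847, -0.0681, 0.2209]
orientation: [179.9, 0.1, -90.0]
ft_force: [0.9, 0.2, -2.4]
opening: 0.0281
```

```bash
python3 go.py 579.5 239.7 265 -90
```

```text
t 33.55 pos [584.7 -68.1 220.9] rpy [ 1.7994e+02  1.3000e-01 -9.0020e+01] op 28.1 F [ 0.9  0.2 -2.4] q [ 13.  22. -12. 100.   5.  59. -91.]
shift [-307.9    5.3  -43.4] rot [ 0.001  0.002 -0.   ]
```

Call:
apply_moves --series '[0,0,-24,0,0,0,-0.7,-5,0,-40,0,0,0,-0.7,-28,1,-44,0,0,0,-0.7,-65,2,-44,0,0,0,-0.7,-110,3,-44,0,0,0,-0.7,-157,4,-44,0,0,0,-0.7,-204,5,-44,0,0,0,-0.7,-250,5,-44,0,0,0,-0.7,-285,5,-44,0,0,0,-0.7,-300,5.5,-44,0,0,0,-0.7]'

```text
clock: 34.8
tool_pos: [0.5781, 0.2345, 0.2652]
orientation: [179.9, 0.2, -89.8]
ft_force: [-0.4, 0.5, -2.2]
opening: 0.0282
```

```bash
python3 go.py 579 239.7 160 -90
```

```text
t 34.8 pos [578.1 234.5 265.2] rpy [ 1.7985e+02  1.6000e-01 -8.9810e+01] op 28.2 F [-0.4  0.5 -2.2] q [ -11.   24.  -19.   92.    8.   66. -121.]
shift [ -4.9  -1.2 105.2] rot [0.003 0.003 0.003]
```

Call:
apply_moves --series '[-3,0,5,0,0,0,-0.7,-5,-1,15,0.003,0.003,0.003,-0.7,-5,-1,35,0.003,0.003,0.003,-0.7,-5,-1,60,0.003,0.003,0.003,-0.7,-5,-1,80,0.003,0.003,0.003,-0.7,-5,-1,95,0.003,0.003,0.003,-0.7,-5,-1,103,0.003,0.003,0.003,-0.7,-5,-1,105,0.003,0.003,0.003,-0.7,-5,-1,105,0.003,0.003,0.003,-0.7,-5,-1,105,0.003,0.003,0.003,-0.7]'

```text
clock: 36.05
tool_pos: [0.5792, 0.24, 0.1609]
orientation: [-179.9, 0.0, -90.0]
ft_force: [0.1, -0.5, -2.4]
opening: 0.0274
```

```bash
python3 - <<'E'
from workcell import bot
from topface import *
d=bot.get_image("wrist")
cv2.imwrite("pics/w12.png",d["image"][:,:,::-1])
E
python3 go.py 579 239.7 91 -90
```

```text
t 36.1 pos [579.2 240.  160.9] rpy [-1.7991e+02  2.0000e-02 -8.9980e+01] op 28.1 F [-0.4  0.3 -2.4] q [ -13.   30.  -18.   97.   11.   54. -124.]
shift [ 0.3  0.3 69.9] rot [-0.002  0.     0.   ]
```

View pics/w12.png

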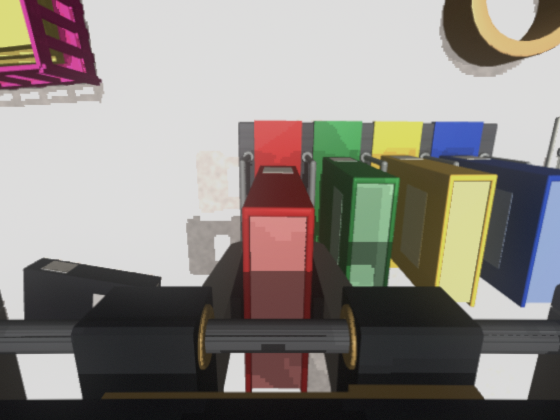

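Red (248–308) is centred over its liner (255–302). The black book at lower left is well below the gripper body.

Call:
apply_moves --series '[0,0,10,0,0,0,-0.7,0,0,25,0,0,0,-0.7,0,0,40,0,0,0,-0.7,0,0,52,0,0,0,-0.7,0,0,59,0,0,0,-0.7,0,0,62,0,0,0,-0.7,0,0,64,0,0,0,-0.7,0,0,66,0,0,0,-0.7,0,0,67,0,0,0,-0.7,0,0,67.5,0,0,0,-0.7]'

```text
clock: 37.35
tool_pos: [0.5794, 0.24, 0.0935]
orientation: [-179.9, 0.0, -90.0]
ft_force: [0.8, -1.0, -1.5]
opening: 0.0277
```

Call:
apply_moves --series '[0,0,0.5,0,0,0,-0.7,0,0,1,0,0,0,-0.7,0,0,1.5,0,0,0,-0.7,0,0,2,0,0,0,-0.7,0,0,2.5,0,0,0,-0.7,0,0,2.5,0,0,0,-0.7,0,0,2.5,0,0,0,-0.7,0,0,2.5,0,0,0,-0.7,0,0,2.5,0,0,0,-0.7,0,0,2.5,0,0,0,-0.7]'

```text
clock: 38.6
tool_pos: [0.5795, 0.2401, 0.0915]
orientation: [-179.9, 0.0, -90.0]
ft_force: [-2.1, -0.6, 4.7]
opening: 0.0276
```

Call:
apply_moves --series '[0,0,0,0,0,0,-0.5,0,0,0,0,0,0,-0.22,0,0,0,0,0,0,-0.22,0,0,0,0,0,0,-0.22,0,0,-8,0,0,0,-0.22,0,0,-30,0,0,0,-0.22,0,0,-65,0,0,0,-0.22,0,0,-105,0,0,0,-0.22,5,0,-140,0,0,0,-0.22,20,0,-155,0,0,0,-0.22]'

```text
clock: 39.85
tool_pos: [0.5798, 0.2209, 0.2492]
orientation: [-179.7, 0.1, -89.9]
ft_force: [0.1, -0.1, 0.3]
opening: 0.0359
```

Call:
apply_moves --series '[30,0,0,0,0,0,-0.22,75,0,0,0,0,0,-0.22,125,0,0,0,0,0,-0.22,175,0,0,0,0,0,-0.22,225,0,0,0,0,0,-0.22,275,0,0,0,0,0,-0.22,325,0,0,0,0,0,-0.22,370,0,0,0,0,0,-0.22,390,0,0,0,0,0,-0.22,400,0,0,0,0,0,-0.22]'

```text
clock: 41.1
tool_pos: [0.5801, -0.1796, 0.2478]
orientation: [-179.7, 0.2, -89.9]
ft_force: [0.2, 0.4, -0.1]
opening: 0.0359
```

```bash
python3 go.py; python3 - <<'E'
from workcell import bot
from topface import *
s=bot.get_image("side");d=bot.get_image("top")
cv2.imwrite("pics/s13.png",s["image"][:,:,::-1]);cv2.imwrite("pics/t13.png",d["image"][:,:,::-1])
dest={"red":(580,240),"green":(580,181.7),"yellow":(580,124),"blue":(580,66)}
for c in HUE:
    for n,dd in(("top",d),("side",s)):
        x,y=dest[c]
        b=proj(dd,[[(x+i*50)/1000,(y+j*20)/1000,.138] for i,j in((-1,-1),(-1,1),(1,1),(1,-1))])
        a=np.floor(b.min(0)).astype(int);e=np.ceil(b.max(0)).astype(int)
        try: print(c,n,*topface(dd,c,(a[1],e[1],a[0],e[0]),n,.138)[:4])
        except Exception as ex: print(c,n,ex)
E
```

```text
t 41.1 pos [ 580.1 -179.6  247.8] rpy [-1.7971e+02  1.7000e-01 -8.9940e+01] op 35.9 F [ 0.2  0.4 -0.1] q [ 22.  22. -11.  96.   4.  62. -79.]
red top [584.4 237.3] [36.8 97.1] -1.5 101.0
red side [581.8 240.4] [32.2 90.1] -0.9 100.0
yellow top [581.1 123.5] [ 41.7 101.3] 1.7 113.0
yellow side [583.2 123.8] [31.  87.8] -0.2 110.0
green top [584.4 178.8] [33.2 96.1] -0.4 104.0
green side [581.4 181.7] [29.9 88.4] -0.4 90.0
blue top [581.6  68.2] [ 41.3 103.6] 1.5 111.0
blue side [583.5  66.6] [30.6 88. ] 0.8 102.0
```

View pics/s13.png

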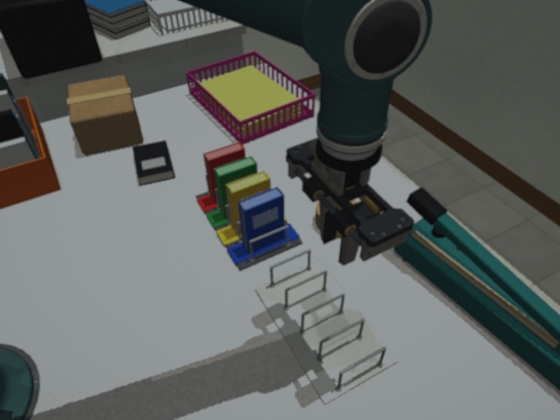

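View pics/t13.png

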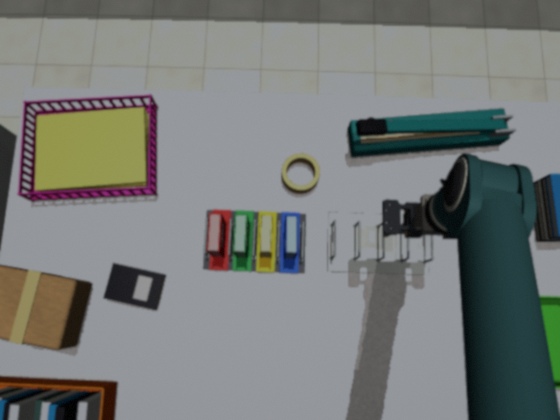

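The side view shows all four books upright in their own bays, the old rack empty, and the arm clear. The tape roll (300,173) and the black book (135,286) are at their starting pixels in the top view. I'm handing in the job.

```bash
python3 -c "
from workcell import bot
print(bot.job_done())"
```

```text
the job is handed in; nothing more can be done
None
```

All four books are in the bays matching their covers, in their original order. I moved blue, yellow, green, then red, and handed the job in at about 41 s of the 112 s allowed. No verdict was reported.

- **Placing:** I lowered each book until it touched its liner, then released it. Contact read about 5 N for yellow, green and red. I released blue in the same move as its last 2.5 mm of lowering, so its contact force wasn't read.
- **Final check, side camera:** the book centres are within about 3 mm of the bay centres. They are square within about 1°, and all look upright.
- **Bystanders:** the tape roll and black book are at the same top-view pixels as at the start. The gripper is clear of everything.
- **Measurement that disagreed:** the final top-camera fit was up to about 5 mm off the bay centres. Its rectangles came out too large (up to 42 × 104 mm for a 28 × 88 mm top face) because they included liner pixels, so I relied on the side view.
- **Off-centre grasp:** I gripped yellow about 4 mm off centre because the arm was still settling. The jaws centred the book and it was placed normally.

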